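# Eject a battery pack with the release pin

## Task

Take the square-handled release pin (the one with the long straight rod) from the tool rack and push it down through the narrow slot in the bench charger until its collar meets the housing, so that the hidden latch tab goes down and lifts the battery pack. Then hang the pin back upright in the rack hole it came from. The latch must do the lifting: do not touch the pack with the robot.

Things in the scene. Friction and masses are not known exactly. Their poses are not given: they have to be found in the camera images.
- pin: Steel pin hung upright mid-hole in a plywood rack (100 mm high; 3 holes, 20 mm wide, 80 apart; ball-handled awl, hex-handled driver in the others). Square flat-topped handle 26 x 26 mm, 60 high, sides along x and y; round collar 36 wide, 6 thick; round rod 8 wide, 62 long. Origin: centre of the collar's underside, on the rack's top; z up: handle 6 to 66 mm, rod's end -62. 84 to 156 g.
- slot (a point): Centre of the slot's mouth in the flat top of the black charger (100 x 230 x 75 mm high, fixed to the bench). The slot is 45 mm along x and 23 mm along y, straight-walled, edged in aluminium; z up. Charger's long side along y: slot 40 mm from its -y end, grey battery pack on the +y half. The latch tab fills the bottom of the slot, 48 mm below the mouth: a pin anywhere in the slot presses it.
- latch_tab (a joint): Travel of the latch tab in m: 0 = up (start), growing downwards to at most 0.018. It resists with about 5 N, stays where it is pushed, and a lever raises the battery pack by the same amount. With the pin's collar down on the charger's top the tab has gone down 0.014, a full release; 0.010 is enough.
- pack: Grey battery pack, 78 x 112 x 45 mm high, seated on the charger's top; its side nearest the slot is 64 mm from the slot's centre (along y). Origin: centre of its underside, z up. It slides only vertically, by up to 18 mm, driven by the latch tab.
There are look-alikes about, which are no part of the job. Leave any purple look-alike of the part that bears slot alone.

How it is judged:
By the outcome, as a careful person would: the job done as asked, in the order asked, and still so for the second after the job is handed in, with the robot touching nothing.
It also fails if it takes over 64 s, if anything falls off the work surface, if the arm or the gripper's body presses on something with over 40 N, if the wrist force passes 120 N, or if a joint passes its speed limit or range.

## Robot

A 7-joint arm with a two-finger parallel gripper is mounted at the origin on the work surface. World frame = base frame: x ahead of the robot, y to its left, z up, the work surface at z = 0. Lengths are in m, angles in rad, forces in N, time in s.
With the tool pointing down it reaches from about 0.425 to 0.825 m from the base axis. Payload 3.6 kg.
Tool frame: the origin (TCP) lies midway between the tips of the shut fingers; the grasp point (between the pads) lies 19 mm behind it; z points along the fingers, y is the line along which they close (so a half turn about z gives the same grasp; the last joint's range is limited). The gripper opens to 85 mm and grips with 20 to 120 N. Pads are 22 mm wide; open, the fingers measure 114 mm over their backs; the gripper's body (76 mm by 85 mm) begins 54 mm behind the grasp point. The pads swing forward as they close: fully open they stand 13 mm farther back than shut.
Start: joints at [-1.373, 0.615, -0.013, 1.423, 0.008, 1.103, -0.04], TCP at [0.145, 0.634, 0.231] pointing down, gripper open.
Joint ranges: [-3.12, 3.12], [-0.3, 2.06], [-1.34, 1.32], [0.26, 2.42], [-1.36, 4.5], [0.01, 1.98], [-2.84, 2.84]. Speed limits (rad/s): [2.79, 2.79, 3.14, 3.14, 3.14, 3.14, 3.14].

## Interface

Orientations are given as a unit quaternion [w, x, y, z].
In Python, from workcell import sensors, imaging, workorder gives the robot as it stands. The module is installed in compiled form; this text tells all that it offers.
- The arm moves only by the shell command python3 -m inch 'ROWS' [OPENING]. ROWS is JSON, a list of rows, each a list of 4 numbers: the shift along the world's x, y, z in m, then the turn about the world's z in degrees. A call has 1 to 12 rows; each row is the pose to reach, as a shift and turn from the pose commanded when the call began; what a row does not reach only later rows make up. A row lasts 1/10 s, in which the tool goes at most 50 mm and 8.59 degrees, less where a joint would pass 70% of its speed; a pose out of reach is approached as far as the arm can. A call with a gripper value outside its range is refused whole. OPENING is the finger opening in m, from 0 to 0.0854, set as the call begins (- or left out, the last holds). The fingers move at their own pace and stop on an object; the grip force is fixed at half the most. Time passes only in rows, so rows that repeat a pose let the fingers close. It gives the time, the measured TCP pose, the force, the opening and the grip force at its end, in the units of the state.
- sensors.get_obs(): the state, without advancing time (a new reading comes with each control period).
- imaging.capture(name): name is "scene" or "top" or "wrist"; returns the picture (384x512x3 uint8, red, green, blue); there is no depth.
- imaging.camera_params(name): a dict with "vertical_fov" (degrees; the focal length in pixels is half the picture's height over the tangent of half this angle, whatever the lens; pixels are square), "cx", "cy" (the principal point, pixels), "camera_from_world" (4x4, takes a point from world to camera coordinates); the wrist camera has in their place "tool_from_camera" (4x4, takes a point from camera to tool coordinates, whose origin is the TCP and whose axes are the flange's). Camera axes: x right, y down, z forward; pixel columns grow to the right and rows downward; lengths in m; the calibration is good to about 2 mm. A picture is of the moment at which its call begins: read the wrist's pose just before it. camera_params takes no time and is no camera call.
- workorder.finish_job(): hands the job in; it is judged then, once.
The state is a dict: "time": time; "joint_positions": joint angles; "qvel": joint speeds; "tau": joint torques, N m; "eef_pos": TCP position; "tool_rot": TCP orientation; "wrist_force": force on the tool from outside, world axes, zero at the start; "torque": the same for the moment, N m; "grip_width": opening from 0.0 (shut) to 1.0 (fully open); "finger_force": force on a finger pad.
Only numpy, scipy, OpenCV 4.12 (cv2) and the standard library are available. Lean on these libraries where they do the work, as an engineer would, in place of code of your own. Each camera call takes 0.05 s, during which the arm holds its last target. There are 200 camera calls.

## Working session

There is one attempt and no reset: what is moved stays moved. The work goes in short steps, Python scripts to look and compute and a shell command to move; the robot and the scene stay as the last step left them, time stands still between calls to the robot, and variables do not carry over. Pictures are saved under pics/ and viewed, at most 10 in all, crops included, and the job is handed in when it is done.

```bash
mkdir -p pics; cat > h.py <<'E'
import numpy as np,cv2
from workcell import sensors,imaging
from scipy.spatial.transform import Rotation as R
def cap(n,f=None):
    o=sensors.get_obs(); im=imaging.capture(n); p=imaging.camera_params(n)
    if f: cv2.imwrite('pics/'+f,cv2.cvtColor(im,cv2.COLOR_RGB2BGR))
    if n=='wrist':
        q=o['tool_rot']; T=np.eye(4); T[:3,:3]=R.from_quat([q[1],q[2],q[3],q[0]]).as_matrix(); T[:3,3]=o['eef_pos']
        W=T@np.array(p['tool_from_camera'])
    else: W=np.linalg.inv(np.array(p['camera_from_world']))
    f_=im.shape[0]/2/np.tan(np.radians(p['vertical_fov'])/2)
    return im,(W,f_,p['cx'],p['cy'])
def ray(c,u,v):
    W,f,cx,cy=c; d=W[:3,:3]@np.array([(u-cx)/f,(v-cy)/f,1]); return W[:3,3],d
def onz(c,u,v,z):
    o,d=ray(c,u,v); return o+d*(z-o[2])/d[2]
def proj(c,P):
    W,f,cx,cy=c; q=np.linalg.inv(W)@np.append(P,1); return q[0]/q[2]*f+cx,q[1]/q[2]*f+cy
E
python3 - <<'E'
from h import *
a,c=cap('scene'); b,c2=cap('top')
print(c[0].round(3),c[1:]);print(c2[0].round(3),c2[1:])
for n,i in(('s',a),('t',b)): cv2.imwrite(f'pics/{n}0.png',cv2.resize(i[...,::-1],(800,600)))
print(sensors.get_obs())
print({k:v for k,v in imaging.camera_params('top').items()})
E
```

```text
[[-0.625  0.531 -0.572  1.021]
 [ 0.781  0.442 -0.442  0.413]
 [ 0.018 -0.723 -0.691  0.718]
 [ 0.     0.     0.     1.   ]] (np.float64(397.4009793795558), 253.34573656548585, 194.80588400480067)
[[-8.000e-03 -9.980e-01  5.600e-02  4.160e-01]
 [-1.000e+00  8.000e-03  0.000e+00  2.500e-02]
 [-1.000e-03 -5.600e-02 -9.980e-01  1.128e+00]
 [ 0.000e+00  0.000e+00  0.000e+00  1.000e+00]] (np.float64(382.50884647936294), 255.45900143582705, 187.06837092050657)
{'time': 0.1, 'joint_positions': array([-1.37254205,  0.61581847, -0.01263128,  1.42472678,  0.00812859,
        1.10340087, -0.04038937]), 'qvel': array([ 0.00072947, -0.0025462 ,  0.00013458, -0.00369124,  0.0003002 ,
       -0.00170246, -0.00156277]), 'tau': array([ 1.33257985e-03, -4.70382142e+01,  2.60390164e-01, -1.71572578e+01,
        1.00643974e-02,  5.82095498e-03, -6.67540860e-06]), 'eef_pos': array([0.14469996, 0.6329913 , 0.2302605 ]), 'tool_rot': array([-1.06552483e-04,  1.12090507e-01,  9.93697334e-01, -1.14647760e-03]), 'wrist_force': array([-0.01983034, -0.51902307, -0.09506005]), 'torque': array([ 0.00437356, -0.04010291,  0.05549079]), 'finger_force': 0.0, 'grip_width': 0.9976340616378554}
{'vertical_fov': 53.30865022182325, 'cx': 255.45900143582705, 'cy': 187.06837092050657, 'camera_from_world': array([[-8.40554746e-03, -9.99964334e-01, -8.23517670e-04,
         2.92795081e-02],
       [-9.98377053e-01,  8.43858798e-03, -5.63209531e-02,
         4.78164400e-01],
       [ 5.63258937e-02,  3.48772700e-04, -9.98412376e-01,
         1.10284802e+00],
       [ 0.00000000e+00,  0.00000000e+00,  0.00000000e+00,
         1.00000000e+00]])}
```

View pics/s0.png

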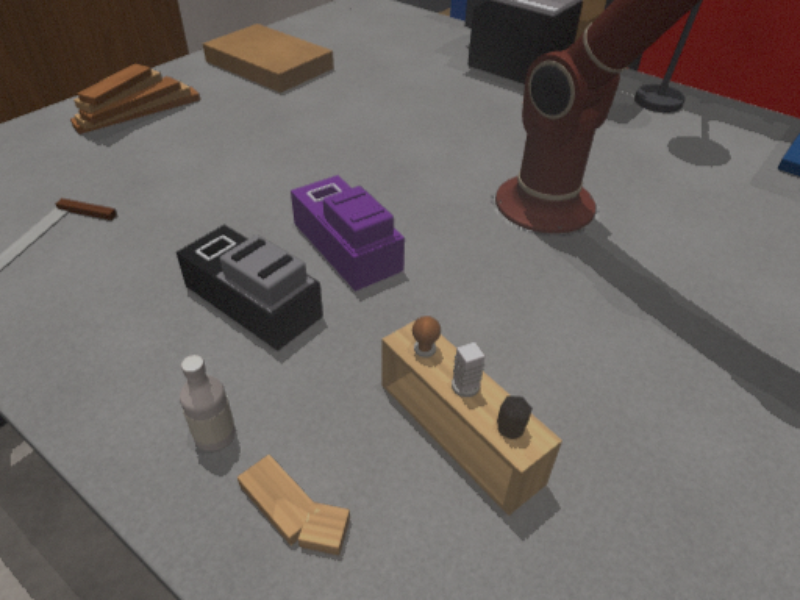

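View pics/t0.png

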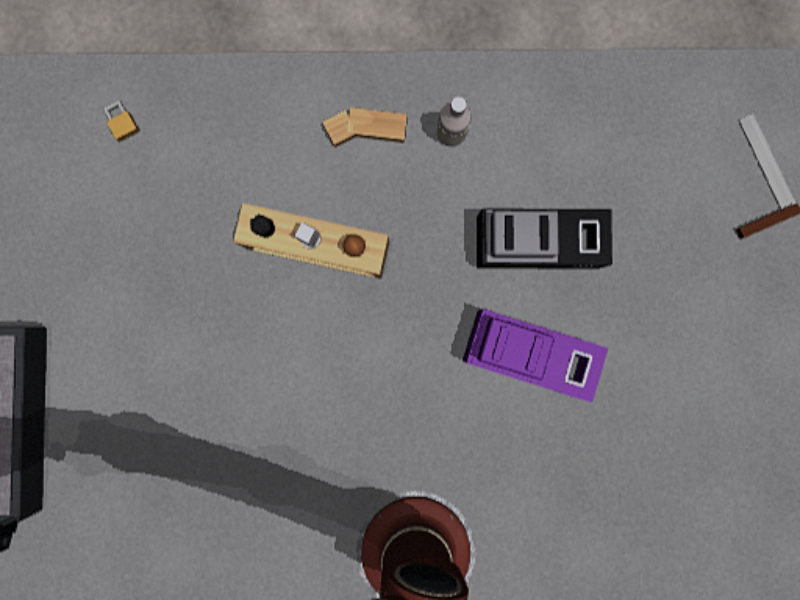

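The scene picture shows the rack with ball awl, square pin and hex driver at about (470,370) of 800x600, and the black charger with its slot at (215,248); the purple decoy is beside it. In the top picture the pin handle is at (306,235) and the black charger's slot at (590,237).

```bash
python3 - <<'E'
from h import *
b,c=cap('top'); a,s=cap('scene')
k=.64
print('slot top',onz(c,590*k,237*k,.075),'scene',onz(s,216*k,247*k,.075))
print('pin top',onz(c,307*k,233*k,.166),'scene',onz(s,469*k,352*k,.166))
for p in((262,226),(354,245)): print(onz(c,p[0]*k,p[1]*k,.14))
for p in((243,205),(388,234),(380,276),(235,245)): print('rack',onz(c,p[0]*k,p[1]*k,.1))
for p in((480,210),(611,210),(611,266),(480,267)): print('ch',onz(c,p[0]*k,p[1]*k,.075))
x=cv2.resize(b[125:185,140:260][...,::-1],None,fx=6,fy=6,interpolation=cv2.INTER_CUBIC)
y=cv2.resize(b[125:185,290:410][...,::-1],None,fx=6,fy=6,interpolation=cv2.INTER_CUBIC)
cv2.imwrite('pics/z.png',cv2.resize(np.vstack([x,y]),(600,600)))
E
```

```text
slot top [ 0.57028122 -0.31405474  0.075     ] scene [ 0.57065704 -0.31109961  0.075     ]
pin top [0.56734902 0.17380997 0.166     ] scene [0.57163315 0.17867035 0.166     ]
[0.5838431  0.25284015 0.14      ]
[0.55068014 0.09964615 0.14      ]
rack [0.62771865 0.29525401 0.1       ]
rack [0.57482259 0.04369132 0.1       ]
rack [0.50195307 0.0580321  0.1       ]
rack [0.55790671 0.30866277 0.1       ]
ch [ 0.620284   -0.11977118  0.075     ]
ch [ 0.61828887 -0.35265724  0.075     ]
ch [ 0.51833377 -0.34982172  0.075     ]
ch [ 0.51852441 -0.11814054  0.075     ]
```

```bash
python3 -m inch '[[0.02,-0.02,0.04,0],[0.05,-0.05,0.08,0],[0.08,-0.08,0.1,0],[0.115,-0.115,0.1,0],[0.15,-0.15,0.1,0],[0.185,-0.185,0.1,0],[0.22,-0.22,0.1,0],[0.255,-0.255,0.1,0],[0.29,-0.29,0.1,0],[0.325,-0.325,0.1,0],[0.36,-0.36,0.1,0],[0.39,-0.395,0.1,0]]'
python3 -m inch '[[0.02,-0.03,0,0],[0.03,-0.06,0,0],[0.03,-0.06,0,0],[0.03,-0.06,0,0]]'
python3 - <<'E'
from h import *
b,c=cap('wrist','w1.png'); o=sensors.get_obs(); print(o['eef_pos'],o['tool_rot'],o['time'],proj(c,[.568,.176,.166]),proj(c,[.568,.176,.1]));print(c)
E
```

```text
time: 1.4
eef_pos: [0.5363, 0.2366, 0.3311]
tool_rot: [0.0, 0.112, 0.994, -0.0]
wrist_force: [0.2, 0.4, -0.6]
grip_width: 1.001
finger_force: 0.0
time: 1.8
eef_pos: [0.5648, 0.1782, 0.3311]
tool_rot: [-0.0, 0.113, 0.994, 0.0]
wrist_force: [-0.0, 0.3, -0.4]
grip_width: 1.0
finger_force: 0.0
[0.56427813 0.17984932 0.33108981] [-5.66439391e-04  1.11544551e-01  9.93759117e-01  5.56651522e-04] 1.85 (np.float64(259.11219892946383), np.float64(175.49396487648144)) (np.float64(259.2702998969662), np.float64(164.85971284718508))
(array([[ 2.25005690e-01,  9.40439575e-01,  2.54844749e-01,
         5.01232379e-01],
       [ 9.74357253e-01, -2.17006909e-01, -5.94638142e-02,
         1.92493776e-01],
       [-6.19052935e-04,  2.61689526e-01, -9.65151910e-01,
         4.72734707e-01],
       [ 0.00000000e+00,  0.00000000e+00,  0.00000000e+00,
         1.00000000e+00]]), np.float64(277.9503181194882), 259.871460575467, 187.7956885117892)
```

View pics/w1.png

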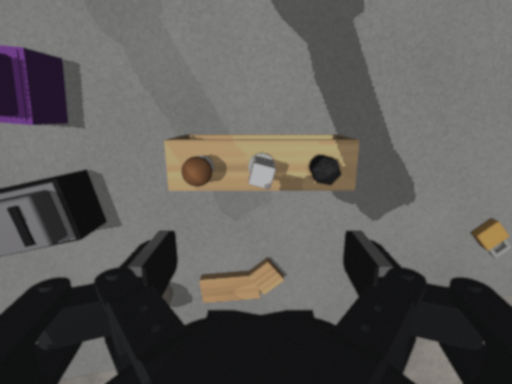

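View pics/z.png

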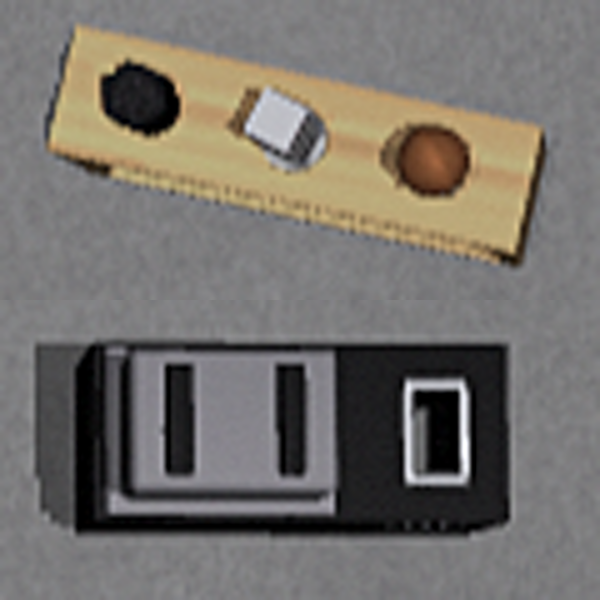

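The wrist view shows the pin's bright handle top at (262,178) in mid-rack, turned a few degrees; the zoomed top view shows the slot's aluminium rim, aligned with the charger.

```bash
cat >> h.py <<'E'
def bright(im,roi,thr,smax=40):
    h=cv2.cvtColor(im,cv2.COLOR_RGB2HSV); m=((h[...,2]>thr)&(h[...,1]<smax)).astype(np.uint8)
    k=np.zeros_like(m); u0,v0,u1,v1=roi; k[v0:v1,u0:u1]=m[v0:v1,u0:u1]
    cs,_=cv2.findContours(k,cv2.RETR_EXTERNAL,cv2.CHAIN_APPROX_NONE); cc=max(cs,key=cv2.contourArea)
    return cc[:,0,:].astype(float)
def rect(c,cc,z):
    P=np.array([onz(c,u,v,z)[:2] for u,v in cc])*1000
    return cv2.minAreaRect(P.astype(np.float32))
E
python3 - <<'E'
from h import *
b,c=cap('wrist'); t,ct=cap('top')
for thr in(150,170,180,190):
    try: print(thr,rect(c,bright(b,(235,145,290,200),thr),.166), rect(ct,bright(t,(180,130,215,170),thr),.166))
    except Exception as e: print(thr,e)
for thr in(130,160): 
  cc=bright(t,(360,130,400,172),thr); print('slot',rect(ct,cc,.075),cc.min(0),cc.max(0))
print(b[150:192:3,262].tolist())
E
```

```text
150 ((569.40966796875, 178.25119018554688), (25.205480575561523, 24.450891494750977), 61.69448471069336) ((564.5504150390625, 179.7079315185547), (26.884958267211914, 37.0514030456543), 78.73863220214844)
170 ((569.2568969726562, 178.53741455078125), (21.583505630493164, 21.862668991088867), 62.96864318847656) ((569.4835815429688, 178.5809326171875), (23.92498016357422, 25.12006187438965), 63.49409103393555)
180 max() iterable argument is empty
190 max() iterable argument is empty
slot ((573.69482421875, -320.400634765625), (108.47798919677734, 114.43255615234375), 89.50860595703125) [360. 130.] [399. 171.]
slot ((572.2100830078125, -312.4624328613281), (33.282859802246094, 56.3365592956543), 88.54398345947266) [371. 141.] [383. 161.]
[[174, 160, 117], [148, 137, 112], [152, 152, 149], [87, 86, 85], [79, 78, 77], [102, 100, 101], [173, 174, 175], [175, 177, 178], [175, 177, 178], [175, 177, 178], [176, 177, 178], [175, 177, 178], [170, 170, 171], [152, 134, 113]]
```

```bash
python3 -m inch '[[0.004,0,0,-7],[0.004,0,-0.02,-14],[0.004,0,-0.06,-14],[0.004,0,-0.1,-14],[0.004,0,-0.1,-14],[0.004,0,-0.1,-14]]' 0.05
python3 - <<'E'
from h import *
b,c=cap('wrist','w2.png'); o=sensors.get_obs(); print(o['eef_pos'],o['tool_rot'])
print(rect(c,bright(b,(150,100,350,330),160),.166))
E
```

```text
time: 2.55
eef_pos: [0.5687, 0.18, 0.2317]
tool_rot: [-0.0, 0.231, 0.973, 0.0]
wrist_force: [1.0, -0.3, 0.5]
grip_width: 0.586
finger_force: 0.0
[0.56987554 0.17988888 0.23324076] [0.00136393 0.23165508 0.97279654 0.0009781 ]
((558.7310180664062, 182.22406005859375), (25.39485740661621, 7.141664981842041), 48.76713180541992)
```

View pics/w2.png

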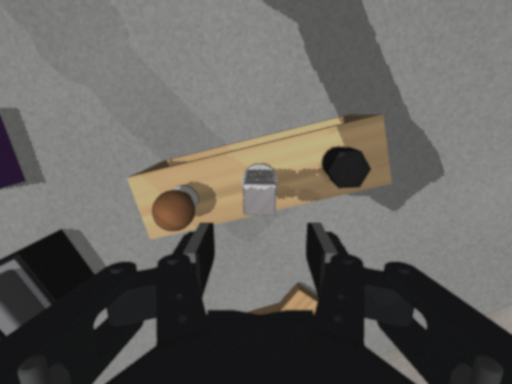

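The handle top spans (244–276, 185–215), squared up with the fingers.

```bash
python3 - <<'E'
from h import *
b,c=cap('wrist')
print(onz(c,260,200,.166),sensors.get_obs()['eef_pos'])
cc=bright(b,(235,184,285,225),135); print(rect(c,cc,.166),cc.min(0),cc.max(0))
E
```

```text
[0.57146485 0.1790902  0.166     ] [0.57037689 0.17967105 0.23389881]
((568.8512573242188, 179.1002197265625), (25.650346755981445, 21.385478973388672), 63.153465270996094) [242. 184.] [275. 210.]
```

```bash
python3 -m inch '[[0,-0.001,-0.03,0],[0,-0.001,-0.06,0],[0,-0.001,-0.085,0],[0,-0.001,-0.105,0],[0,-0.001,-0.109,0],[0,-0.001,-0.109,0],[0,-0.001,-0.109,0]]'
python3 -m inch '[[0,0,0,0],[0,0,0,0],[0,0,0,0],[0,0,0,0],[0,0,0,0],[0,0,0,0]]' 0.0
```

```text
time: 3.35
eef_pos: [0.5704, 0.1781, 0.1244]
tool_rot: [0.002, 0.232, 0.973, 0.001]
wrist_force: [-0.3, 0.0, 0.1]
grip_width: 0.584
finger_force: 0.0
time: 3.95
eef_pos: [0.5698, 0.1779, 0.1238]
tool_rot: [0.001, 0.232, 0.973, 0.001]
wrist_force: [-0.5, -0.6, 5.6]
grip_width: 0.3
finger_force: 59.2
```

```bash
python3 -m inch '[[0,0,0.02,0],[0,0,0.06,0],[0,0,0.1,0],[0,0,0.135,0],[0,0,0.14,0],[0,-0.03,0.14,0],[0,-0.075,0.14,0],[0,-0.12,0.14,0],[0,-0.165,0.14,0],[0,-0.21,0.14,0],[0,-0.255,0.14,0],[0,-0.3,0.14,0]]'
python3 -m inch '[[0,-0.045,0,0],[0,-0.09,0,0],[0,-0.13,0,0],[0.001,-0.16,0,0],[0.002,-0.18,0,0],[0.002,-0.19,0,0],[0.002,-0.19,0,0],[0.002,-0.19,0,0]]'
python3 - <<'E'
from h import *
b,c=cap('wrist','w3.png'); t,ct=cap('scene'); o=sensors.get_obs(); print(o['eef_pos'],o['tool_rot'])
cv2.imwrite('pics/s3.png',cv2.resize(t[80:280,60:310][...,::-1],(750,600)))
cc=bright(b,(100,80,420,330),140); print(rect(c,cc,.075),cc.min(0),cc.max(0))
E
```

```text
time: 5.15
eef_pos: [0.5678, -0.1238, 0.2608]
tool_rot: [-0.001, 0.232, 0.973, -0.0]
wrist_force: [1.5, -1.1, -0.9]
grip_width: 0.295
finger_force: 59.1
time: 5.95
eef_pos: [0.5711, -0.3105, 0.2615]
tool_rot: [-0.001, 0.232, 0.973, 0.001]
wrist_force: [-0.1, 0.3, -1.1]
grip_width: 0.3
finger_force: 59.1
[ 0.57149026 -0.31002412  0.26209533] [-2.49249025e-04  2.30960447e-01  9.72962731e-01  8.56389023e-04]
((543.6038818359375, -430.3065185546875), (152.4149932861328, 282.857666015625), 54.65760803222656) [100.  80.] [234. 284.]
```

View pics/w3.png

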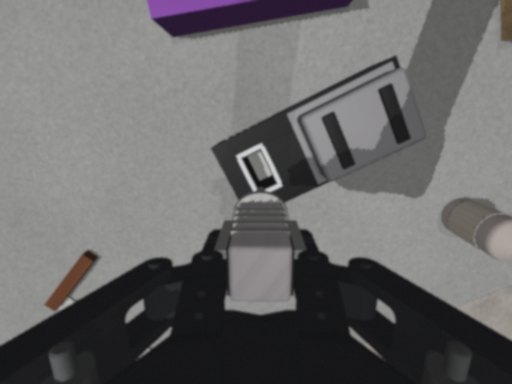

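View pics/s3.png

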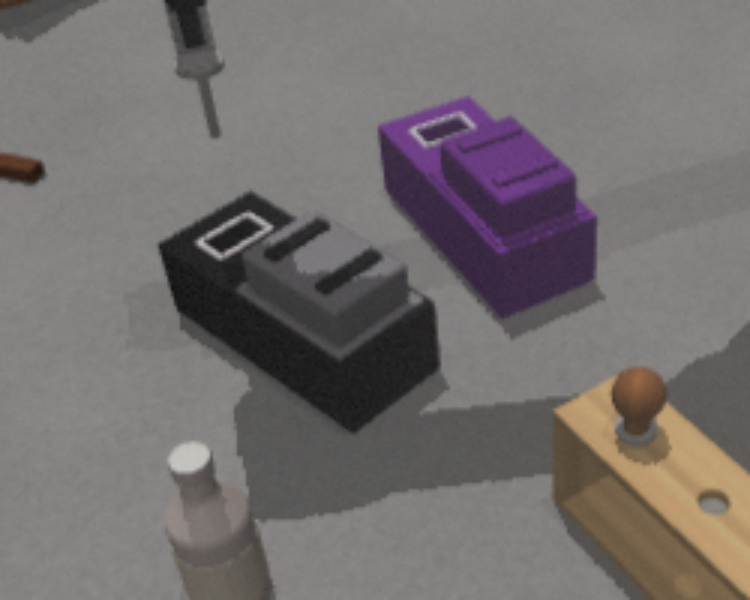

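The wrist view shows the slot rim centred at (261,169), and the pin held square with its collar at (260,205). The scene crop shows the rod hanging straight, its tip at (213,137), and the empty rack hole at (714,502).

```bash
python3 - <<'E'
from h import *
b,c=cap('wrist'); t,ct=cap('scene')
print('slot w',onz(c,261,169,.075),'scene',onz(ct,60+235/3,80+235/3,.075))
print('tip s',onz(ct,60+213/3,80+136/3,.176),'handle w',onz(c,260,272,.228),sensors.get_obs()['eef_pos'])
print('hole s',onz(ct,60+714/3,80+502/3,.1))
cc=bright(b,(225,135,295,200),130); print(rect(c,cc,.075),cc.min(0),cc.max(0))
E
```

```text
slot w [ 0.57269224 -0.30917719  0.075     ] scene [ 0.57117901 -0.31010016  0.075     ]
tip s [ 0.57110704 -0.30896047  0.176     ] handle w [ 0.61154599 -0.3303151   0.228     ] [ 0.57142681 -0.31059425  0.2624009 ]
hole s [0.56966117 0.1801124  0.1       ]
((572.6461791992188, -312.3447570800781), (36.90768814086914, 58.92409133911133), 89.31300354003906) [236. 143.] [281. 191.]
```

```bash
python3 -m inch '[[0.001,0,-0.03,0],[0.001,0,-0.065,0],[0.001,0,-0.09,0],[0.001,0,-0.105,0],[0.001,0,-0.12,0],[0.001,0,-0.135,0],[0.001,0,-0.143,0],[0.001,0,-0.143,0]]'
python3 -m inch '[[0,0,-0.005,0],[0,0,-0.01,0],[0,0,-0.015,0],[0,0,-0.018,0],[0,0,-0.018,0],[0,0,-0.018,0]]'
```

```text
time: 6.95
eef_pos: [0.5714, -0.3113, 0.1182]
tool_rot: [-0.001, 0.232, 0.973, 0.0]
wrist_force: [-1.0, -0.1, -1.3]
grip_width: 0.295
finger_force: 59.1
time: 7.55
eef_pos: [0.5727, -0.3127, 0.1015]
tool_rot: [0.001, 0.232, 0.973, -0.0]
wrist_force: [0.9, 0.2, 2.1]
grip_width: 0.297
finger_force: 59.5
```

```bash
python3 -m inch '[[0,0,-0.001,0],[0,0,-0.002,0],[0,0,-0.002,0],[0,0,-0.002,0]]';python3 -m inch '[[0,0,-0.001,0],[0,0,-0.002,0],[0,0,-0.002,0],[0,0,-0.002,0]]'
python3 - <<'E'
from h import *
t,ct=cap('scene')
cv2.imwrite('pics/s4.png',cv2.resize(t[80:280,60:310][...,::-1],(750,600)))
E
```

```text
time: 7.95
eef_pos: [0.5726, -0.3127, 0.0996]
tool_rot: [0.001, 0.232, 0.973, -0.0]
wrist_force: [2.3, -1.2, 2.2]
grip_width: 0.298
finger_force: 59.6
time: 8.35
eef_pos: [0.5726, -0.3127, 0.0988]
tool_rot: [0.001, 0.232, 0.973, -0.0]
wrist_force: [1.3, -0.4, 8.1]
grip_width: 0.297
finger_force: 60.5
```

View pics/s4.png

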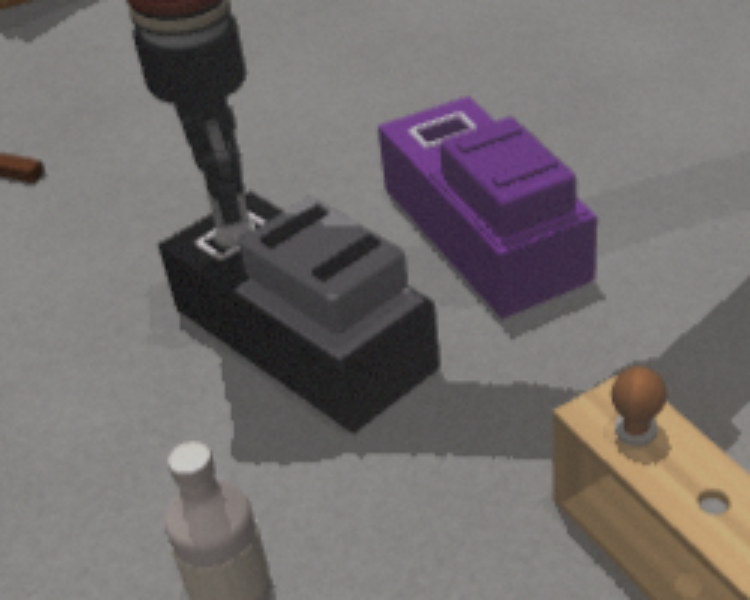

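The pin is in the slot at (230,235) with its collar at the mouth; the pack's top corner has risen from about row 215 to 200. A little more push to confirm contact.

```bash
python3 -m inch '[[0,0,-0.001,0],[0,0,-0.002,0],[0,0,-0.002,0],[0,0,-0.002,0]]'
```

```text
time: 8.8
eef_pos: [0.5726, -0.3127, 0.0987]
tool_rot: [0.001, 0.232, 0.973, -0.0]
wrist_force: [-1.0, 2.5, 16.2]
grip_width: 0.298
finger_force: 61.6
```

```bash
python3 -m inch '[[0,0,0.015,0],[0,0,0.05,0],[0,0,0.09,0],[0,0,0.13,0],[0,0,0.16,0],[0,0,0.167,0],[0,0,0.167,0],[-0.001,0.02,0.167,0],[-0.002,0.06,0.167,0],[-0.003,0.105,0.167,0],[-0.003,0.15,0.167,0],[-0.003,0.195,0.167,0]]'
python3 -m inch '[[0,0.045,0,0],[0,0.09,0,0],[0,0.135,0,0],[0,0.18,0,0],[0,0.22,0,0],[0,0.25,0,0],[0,0.275,0,0],[0,0.29,0,0],[0,0.295,0,0],[0,0.295,0,0],[0,0.295,0,0],[0,0.295,0,0]]'
python3 - <<'E'
from h import *
t,ct=cap('scene'); cv2.imwrite('pics/s5.png',cv2.resize(t[130:330,210:380][...,::-1],(510,600)))
o=sensors.get_obs();print(o['eef_pos']); P=o['eef_pos'].copy();P[2]-=.087; print('expected tip in crop',(np.array(proj(ct,P))-[210,130])*3,'hole',(np.array(proj(ct,[.570,.1785,.1]))-[210,130])*3)
E
```

```text
time: 10.0
eef_pos: [0.5665, -0.1152, 0.259]
tool_rot: [-0.004, 0.233, 0.973, -0.0]
wrist_force: [0.2, -0.0, -1.6]
grip_width: 0.302
finger_force: 59.2
time: 11.2
eef_pos: [0.5691, 0.1754, 0.2623]
tool_rot: [0.0, 0.234, 0.972, -0.001]
wrist_force: [0.5, -0.1, -0.4]
grip_width: 0.295
finger_force: 59.2
[0.56913511 0.17574021 0.26240699]
expected tip in crop [270.30342429 271.09733232] hole [261.68948873 351.09091282]
```

View pics/s5.png

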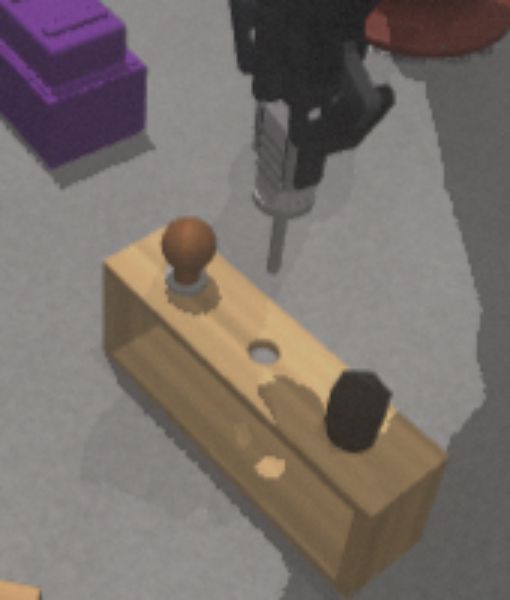

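The rod tip is at (274,270) and the hole at (263,352), matching their projections within about 1 px of the original.

```bash
python3 -m inch '[[0,0.001,-0.03,0],[0,0.001,-0.06,0],[0,0.001,-0.075,0],[0,0.001,-0.09,0],[0,0.001,-0.105,0],[0,0.001,-0.12,0],[0,0.001,-0.132,0],[0,0.001,-0.137,0],[0,0.001,-0.137,0]]'
python3 -m inch '[[0,0,-0.001,0],[0,0,-0.003,0],[0,0,-0.003,0],[0,0,-0.003,0]]'
```

```text
time: 12.15
eef_pos: [0.5688, 0.1782, 0.1249]
tool_rot: [-0.0, 0.233, 0.973, -0.0]
wrist_force: [-0.1, -0.3, -1.2]
grip_width: 0.3
finger_force: 59.1
time: 12.55
eef_pos: [0.5696, 0.1788, 0.1238]
tool_rot: [0.001, 0.232, 0.973, 0.001]
wrist_force: [-0.5, 0.0, 6.5]
grip_width: 0.296
finger_force: 59.9
```

```bash
python3 -m inch '[[0,0,0,0],[0,0,0,0],[0,0,0,0],[0,0,0,0],[0,0,0,0]]' 0.05
python3 -m inch '[[0,0,0.01,0],[0,0,0.03,0],[0,0,0.06,0],[0,0,0.1,0],[0,0,0.14,0],[0,0,0.17,0],[-0.02,0.04,0.18,0],[-0.04,0.08,0.18,0],[-0.06,0.12,0.18,0],[-0.08,0.16,0.18,0],[-0.08,0.16,0.18,0]]'
python3 - <<'E'
from h import *
t,ct=cap('scene'); cv2.imwrite('pics/s6.png',cv2.resize(t[80:340,100:440][...,::-1],(784,600)))
E
```

```text
time: 13.05
eef_pos: [0.5688, 0.1786, 0.1221]
tool_rot: [-0.0, 0.232, 0.973, -0.0]
wrist_force: [0.7, 0.2, -0.4]
grip_width: 0.59
finger_force: 0.0
time: 14.15
eef_pos: [0.4832, 0.3476, 0.3027]
tool_rot: [-0.003, 0.225, 0.974, 0.003]
wrist_force: [-0.2, 0.3, -0.7]
grip_width: 0.587
finger_force: 0.0
```

View pics/s6.png

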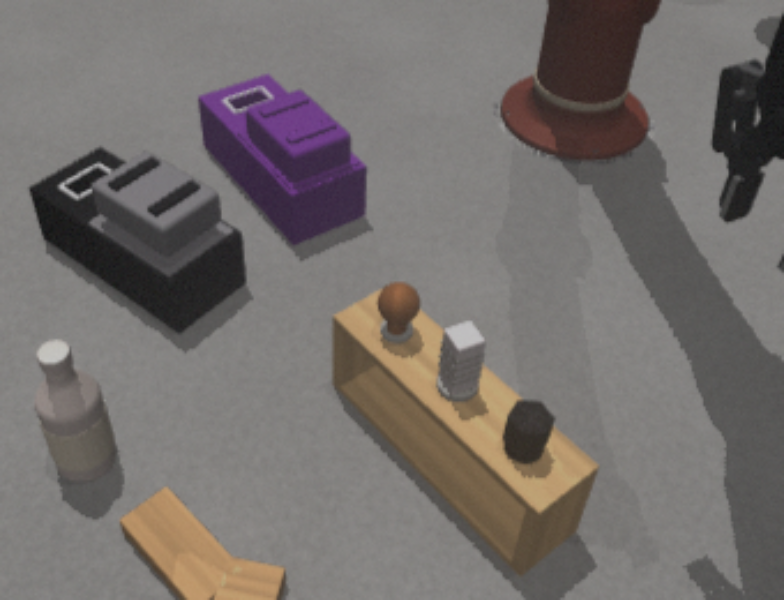

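The pin hangs upright in the middle hole at (460,360), the black charger's pack at (160,200) stays raised, and the gripper is clear.

```bash
python3 -c "from workcell import workorder; print(workorder.finish_job())"
```

```text
the job is handed in; nothing more can be done
None
```

The job is done and handed in: the pin went down through the black charger's slot until its collar touched, the pack rose and stayed up, and the pin hangs upright in its middle rack hole with the gripper clear (about 14 s used).

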